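# Snap a pipe clip shut with pliers

## Task

Fetch the pliers from the tool mat by their centre block, set them down flat on the worktop with their open jaws on either side of the two ears of the pipe clip, and let go. Then take the pliers across both handles and squeeze until the clip snaps shut (use the pliers: the fingers must not press on the clip or its stand), and finally set the pliers back flat on the tool mat, released. Set them down rather than drop them, and leave the beaker, the mortar and the dropper bottle where they are.

Things in the scene. Friction and masses are not known exactly. Their poses are not given: they have to be found in the camera images.
- clip_stand: Fixed stand, left or right on the worktop: upright grey pipe stub (33 mm diameter, 40 mm flanges, top at z 61 mm) on an aluminium foot plate (10 mm thick, y +-42 mm, x -18 to +62 mm). Origin on the worktop under the pipe axis. A black two-part clip (z 12 to 30 mm) rings the pipe, hinged behind it at x = +26 mm; its two ears stick out to the stand's -x, roughly towards the robot.
- clip_mouth (a point): Fixed point midway between the clip's two ears: 38 mm from the pipe axis on the stand's -x side, 15 mm above the worktop; axes of the stand. The ears (18 mm long, from 28 to 46 mm off the pipe axis, z 4 to 30 mm, bare worktop below) lie at +y and -y of it; open, their outer faces are 27 to 29 mm apart, shut about 16 mm (gap 3 to 4 mm).
- clip (a joint): Angle of the clip, rad: about 0 open (start), 0.09 to 0.10 shut. Both ears move together, each about 6 mm inwards. Pressing them together takes about 8 N on each ear at first, then less; past 0.06 the clip snaps shut by itself and stays shut; let go earlier it springs back towards open.
- pliers: Loose steel pliers, about 0.22 kg, 170 mm long, lying flat; origin at the pivot on the underside, +x towards the jaws, z up. Jaws (16 mm high, 9 mm thick) reach x = +66 mm, black handles (26 mm high, 9 mm thick) x = -104 mm. A spring holds them open: jaws' inner faces 45 mm apart at x = 54 mm, 41 mm at x = 46 mm. They start on the tool mat, jaws away from the robot.
- pliers_block (a point): Centre of the top of the upright steel centre block at the pliers' pivot, 42 mm above the underside. The block is 26 mm (x) by 24 mm (y); carry the pliers by it, pinched across y above the parts beside it, which are under 18 mm high.
- pliers_jaws (a point): Point of the pliers' centre line between the jaws, where the ears should lie, with the pliers' x along the stand's x: x = +54 mm, z = 8 mm in the pliers' frame.
- pliers_grip (a point): Point of the pliers' centre line midway between the handles, where to squeeze along the pliers' y: x = -66 mm, z = 13 mm in the pliers' frame. Here the handles measure about 65 mm over their outer faces when open, about 30 mm with the jaws tight on the shut clip.
- pliers_heel (a point): Point of the pliers' centre line between the rear ends of the handles: x = -100 mm, z = 13 mm in the pliers' frame.
- squeeze (a joint): Closing angle of each half of the pliers, rad: 0 sprung open; the jaws meet the open ears at about 0.14, lie tight on the shut clip at about 0.27, stop at 0.31. Spring: about 2 N on each handle at first, 5 N at the end; snapping the clip takes about 10 N on each handle.
- tool_mat: Fixed brown cork mat, 260 (x) by 160 (y) by 3 mm, origin at the centre of its underside.
- beaker: Loose glass beaker, 54 mm across, 70 mm high, bystander; origin at the underside's centre.
- mortar: Loose white porcelain mortar, 93 mm across, 53 mm high, bystander; origin at the underside's centre.
- dropper: Loose small dropper bottle with a black rubber top, 33 mm across, 100 mm high, bystander; origin at the underside's centre.
Not all that is in view belongs to the job. Leave any purple look-alike of the pliers alone. What is shaped like the clip_stand but green is not meant.

How it is judged:
On the way, in this order (a step that is already met when the one before it is completed fails the run):
1. the pliers lie flat on the worktop, let go, open jaws on either side of the still open clip's ears (between-jaws point within 14 mm of the clip mouth in plan, axes within 0.25 rad) (horizontal distance between pliers_jaws and clip_mouth below 0.014 m and angle between the x axis of pliers and the x axis of clip_stand, either way round below 0.25 rad and height (world z) of pliers below 0.006 m and angle between pliers's own z axis and vertical below 0.1 rad and contact force between the fingers and pliers below 0.3 N and value of joint squeeze below 0.06 rad and value of joint clip below 0.05 rad), for 0.2 s.
2. the clip has snapped shut (over 0.08 rad) with the pliers' jaws still round its ears (value of joint clip above 0.08 rad and horizontal distance between pliers_jaws and clip_mouth below 0.025 m), for 0.2 s.
At the end, for the whole second after the job is handed in: The clip is shut (over 0.08 rad), and the pliers lie flat (tilt under 0.1 rad), at rest and released on the tool mat: the centre line's point between the jaws and its rear end both within the mat's outline, underside less than 8 mm above the worktop (value of joint clip above 0.08 rad and x of pliers_jaws in the frame of tool_mat between -0.13 and 0.13 m and y of pliers_jaws in the frame of tool_mat between -0.08 and 0.08 m and x of pliers_heel in the frame of tool_mat between -0.13 and 0.13 m and y of pliers_heel in the frame of tool_mat between -0.08 and 0.08 m and height (world z) of pliers below 0.008 m and angle between pliers's own z axis and vertical below 0.1 rad and linear speed of pliers below 0.02 m/s); the robot touches nothing.
It fails at once if the fingers press on the clip or its stand (over 3 N) (contact force between the fingers and clip_stand above 3 N).
It fails at once if the pliers are dropped or thrown (faster than 0.6 m/s with no finger on them) (linear speed of pliers above 0.6 m/s and contact force between the fingers and pliers below 0.1 N).
It fails at once if the beaker is displaced by over 30 mm (distance of beaker from where it was at the start of the episode above 0.03 m).
It fails at once if the mortar is displaced by over 30 mm (distance of mortar from where it was at the start of the episode above 0.03 m).
It fails at once if the dropper is displaced by over 30 mm (distance of dropper from where it was at the start of the episode above 0.03 m).
It also fails if it takes over 58 s, if anything falls off the work surface, if the arm or the gripper's body presses on something with over 40 N, if the wrist force passes 120 N, or if a joint passes its speed limit or range.

## Robot

A 7-joint arm with a two-finger parallel gripper is mounted at the origin on a cart in front of the work surface, level with it; the furniture and walls round the work are solid. World frame = base frame: x ahead of the robot, y to its left, z up, the work surface at z = 0. Lengths are in m, angles in rad, forces in N, time in s.
With the tool pointing down it reaches from about 0.4 to 0.85 m from the base axis. Payload 10.4 kg.
Tool frame: the origin (TCP) lies midway between the tips of the shut fingers; the grasp point (between the pads) lies 19 mm behind it; z points along the fingers, y is the line along which they close (so a half turn about z gives the same grasp; the last joint's range is limited). The gripper opens to 87 mm and grips with 3 to 60 N. Pads are 19 mm wide; open, the fingers measure 117 mm over their backs; the gripper's body (75 mm by 190 mm) begins 51 mm behind the grasp point.
Start: joints at [-1.339, 0.332, -0.065, 1.46, 0.022, 1.35, -0.088], TCP at [0.158, 0.605, 0.223] pointing down, gripper open.
Joint ranges: [-2.6, 2.6], [-0.5, 2.12], [-1.47, 1.34], [0.16, 2.42], [-1.27, 4.41], [0.06, 2.06], [-2.6, 2.6]. Speed limits (rad/s): [2.22, 2.22, 2.79, 2.79, 3.14, 3.14, 3.14].

## Interface

Orientations are given as a unit quaternion [x, y, z, w].
In Python, from bench import r gives the robot as it stands.
- The arm moves only by the tool arm_command, never from a script. Its arguments are lists of equal length, an entry for each row: "xyz": the shift along the world's x, y, z in m, a list of three; "rot": the turn, a rotation vector about the world's x, y, z in rad, a list of three. In form: {"xyz": [[tx, ty, tz], ...], "rot": [[ax, ay, az], ...]}. A call has 1 to 20 rows; each row is the pose to reach, as a shift and turn from the pose commanded when the call began; what a row does not reach only later rows make up. A row lasts 1/12 s, in which the tool goes at most 41.7 mm and 7.16 degrees, less where a joint would pass 70% of its speed; a pose out of reach is approached as far as the arm can. A call with a gripper value outside its range is refused whole. "grip" is the opening, from 0 (shut) to 1 (fully open), set as the call begins (left out, the last holds). The fingers move at their own pace and stop on an object; "squeeze" is the grip in N (left out, the last holds). Time passes only in rows, so rows that repeat a pose let the fingers close. It gives the time, the measured TCP pose, the force, the opening and the grip force at its end, in the units of the state.
- r.read_state(): the state, without advancing time (a new reading comes with each control period).
- r.camera(name): name is "scene" or "top"; returns the picture (480x640x3 uint8, red, green, blue); there is no depth.
- r.camera_model(name): a dict with "fx", "fy", "cx", "cy" (pixels), "T" (4x4, takes a point from camera to world coordinates). Camera axes: x right, y up, looking along -z (the intrinsics and any distortion apply to the point x, -y, -z); pixel columns grow to the right and rows downward; lengths in m; the calibration is good to about 2 mm. A picture is of the moment at which its call begins. camera_model takes no time and is no camera call.
- r.close_job(): hands the job in; it is judged then, once.
Trained networks look in the newest picture that a camera, given by its name, has taken for a name from the list of things; names that differ only in an ending like _2 or _b are one class to them, and where a whole thing is asked for, a point or a joint stands for the part that bears it (a point fixed in the world has none). Each returns a list of dicts, best first, with "conf" (0 to 1); they miss things now and then, are a little off and sometimes report something else, mostly with a low value. They report only what shows in the picture. A call takes as long as a camera call. They do not tell look-alikes from the thing itself.
- r.look_for(label, camera): "at" ([x, y, z] in m, in the coordinates of the camera as it stood for that picture, good to about 4 mm: the middle of the surface that is visible of it).
- r.spot_point(label, camera): "at" ([x, y, z] in m, in the coordinates of the camera as it stood for that picture, good to about 4 mm: a listed point, or the origin of a listed thing).
The state is a dict: "time": time; "joint_positions": joint angles; "joint_vel": joint speeds; "joint_torque": joint torques, N m; "ee_pos": TCP position; "eef_rot": TCP orientation; "ft_force": force on the tool from outside, world axes, zero at the start; "torque": the same for the moment, N m; "width": finger opening in m; "grip_force": force on a finger pad.
Only numpy, scipy, OpenCV 4.12 (cv2) and the standard library are available. Lean on these libraries where they do the work, as an engineer would, in place of code of your own. Each camera call takes 0.05 s, during which the arm holds its last target. There are 200 camera calls.

## Working session

There is one attempt and no reset: what is moved stays moved. The work goes in short steps, Python scripts to look and compute and a tool call to move; the robot and the scene stay as the last step left them, time stands still between calls to the robot, and variables do not carry over. Pictures are saved under pics/ and viewed, at most 10 in all, crops included, and the job is handed in when it is done.

Besides the shell and the picture viewer there is one more tool, called after ">>>" by a JSON object that holds its "name" and its "arguments", one argument or row to a line. arm_command: Moves the arm, as the interface text tells. Its arguments: {"type":"object","properties":{"xyz":{"type":"array"},"rot":{"type":"array"},"grip":{"type":"number"},"squeeze":{"type":"number"}},"required":["xyz","rot"]}

```bash
mkdir -p pics
cat > h.py <<'E'
import numpy as np, cv2
from bench import r
def snap(n,f):
    im=r.camera(n); cv2.imwrite(f'pics/{f}.png',im[:,:,::-1]); return im
def w(n,p):
    T=np.array(r.camera_model(n)['T']); return (T@np.r_[p,1])[:3]
def pix(n,P):
    m=r.camera_model(n); c=np.linalg.inv(np.array(m['T']))@np.r_[P,1]
    return np.array([m['cx']+m['fx']*c[0]/-c[2], m['cy']-m['fy']*c[1]/-c[2]])
def ray(n,u,v):
    m=r.camera_model(n);T=np.array(m['T']); d=T[:3,:3]@np.array([(u-m['cx'])/m['fx'],-(v-m['cy'])/m['fy'],-1]); return T[:3,3],d
def onz(n,u,v,z):
    o,d=ray(n,u,v); return o+d*(z-o[2])/d[2]
def tri(a,b):
    (o1,d1),(o2,d2)=a,b
    s=np.linalg.lstsq(np.c_[d1,-d2],o2-o1,rcond=None)[0]
    p,q=o1+s[0]*d1,o2+s[1]*d2
    return (p+q)/2,np.linalg.norm(p-q)
E
python3 - <<'E'
from h import *
np.set_printoptions(precision=4,suppress=True)
a=[snap(n,n+'0') for n in('scene','top')]
cv2.imwrite('pics/both.png',cv2.resize(np.vstack(a)[:,:,::-1],None,fx=.62,fy=.62,interpolation=cv2.INTER_AREA))
for n in('scene','top'):
    print(n,{k:v for k,v in r.camera_model(n).items() if k!='T'},np.array(r.camera_model(n)['T'])[:3,3])
    for l in('pliers','pliers_block','pliers_jaws','pliers_grip','pliers_heel','clip_mouth','clip_stand','tool_mat','beaker','mortar','dropper'):
        for d in r.spot_point(l,n):
            if d['conf']>.2:
                P=w(n,d['at']);print(l,round(d['conf'],2),P,pix(n,P).round(0))
print(r.read_state()['time'],r.read_state()['eef_rot'])
E
```

```text
scene {'fx': 563.7301947787097, 'fy': 563.7301947787097, 'cx': 315.8699011000611, 'cy': 247.06747273245242} [ 0.0915 -0.651   1.0042]
pliers_block 0.86 [0.6401 0.2281 0.0526] [276. 212.]
pliers_block 0.77 [ 0.4686 -0.0496  0.0446] [284. 320.]
pliers_jaws 0.95 [ 0.4245 -0.0713  0.0061] [273. 348.]
pliers_jaws 0.69 [0.6952 0.2196 0.0167] [296. 215.]
pliers_jaws 0.31 [ 0.6223 -0.1892  0.0044] [381. 338.]
pliers_grip 0.91 [0.5744 0.2295 0.0178] [255. 233.]
pliers_grip 0.82 [ 0.5328 -0.0209  0.0152] [301. 305.]
pliers_grip 0.4 [0.8044 0.0122 0.0023] [382. 247.]
pliers_grip 0.34 [0.6405 0.2273 0.0511] [276. 212.]
pliers_heel 0.82 [ 0.5653 -0.0138  0.0111] [310. 297.]
pliers_heel 0.62 [0.5479 0.2369 0.0173] [244. 236.]
clip_mouth 0.58 [ 0.5939 -0.3423  0.0181] [424. 394.]
clip_mouth 0.57 [ 0.5803 -0.1941  0.0151] [368. 347.]
clip_stand 0.61 [ 0.6219 -0.1914  0.0006] [382. 340.]
tool_mat 0.89 [0.6264 0.218  0.003 ] [275. 231.]
tool_mat 0.68 [0.5496 0.2379 0.0151] [244. 236.]
tool_mat 0.3 [ 0.5813 -0.1942  0.0163] [369. 347.]
beaker 0.9 [ 0.7063 -0.0028 -0.0006] [355. 270.]
mortar 0.8 [0.6105
[... 678 characters left out ...]
0.6 [ 0.5288 -0.0232  0.0151] [366. 292.]
pliers_grip 0.34 [0.643  0.2282 0.0053] [256. 246.]
pliers_heel 0.7 [0.5421 0.2404 0.0162] [251. 289.]
pliers_heel 0.59 [ 0.565  -0.0155  0.0179] [362. 276.]
clip_mouth 0.71 [ 0.583  -0.1972  0.0169] [441. 266.]
clip_mouth 0.56 [ 0.5942 -0.3424  0.0146] [504. 260.]
clip_stand 0.78 [ 0.6225 -0.1931  0.0008] [437. 250.]
clip_stand 0.48 [ 0.7051 -0.004   0.0015] [355. 217.]
clip_stand 0.36 [0.6419 0.2232 0.0036] [259. 246.]
tool_mat 0.83 [0.6228 0.2174 0.0039] [261. 254.]
beaker 0.7 [ 0.7047 -0.0019 -0.0022] [354. 218.]
mortar 0.84 [0.6065 0.4684 0.0027] [154. 264.]
dropper 0.56 [ 0.804   0.01   -0.0004] [348. 177.]
1.2 [ 0.127   0.9919  0.0001 -0.    ]
```

View pics/both.png

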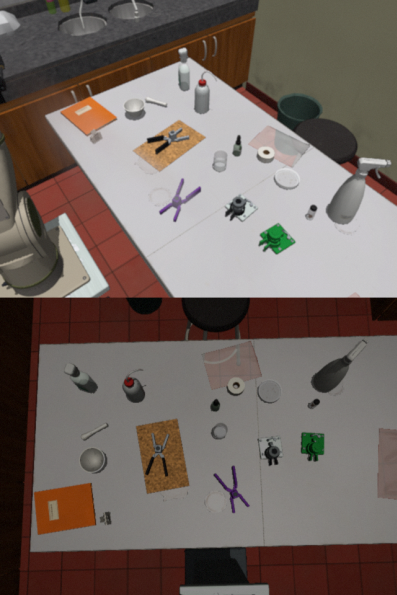

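Run:
```python
import cv2,numpy as np
t=cv2.imread('pics/top0.png');s=cv2.imread('pics/scene0.png')
c=lambda im,x,y,w,h,W,H:cv2.resize(im[y:y+h,x:x+w],(W,H),interpolation=cv2.INTER_CUBIC)
a=np.hstack([c(t,210,185,100,125,320,400),c(t,405,220,130,75,480,277)[:277].copy() if 0 else np.vstack([c(t,405,215,120,80,480,320),np.zeros((80,480,3),np.uint8)])])
b=np.hstack([c(s,210,185,120,100,240,200),c(s,340,290,160,110,291,200),np.zeros((200,269,3),np.uint8)])
cv2.imwrite('pics/crop1.png',np.vstack([a,b]))
```

```text
(no output)
```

View pics/crop1.png

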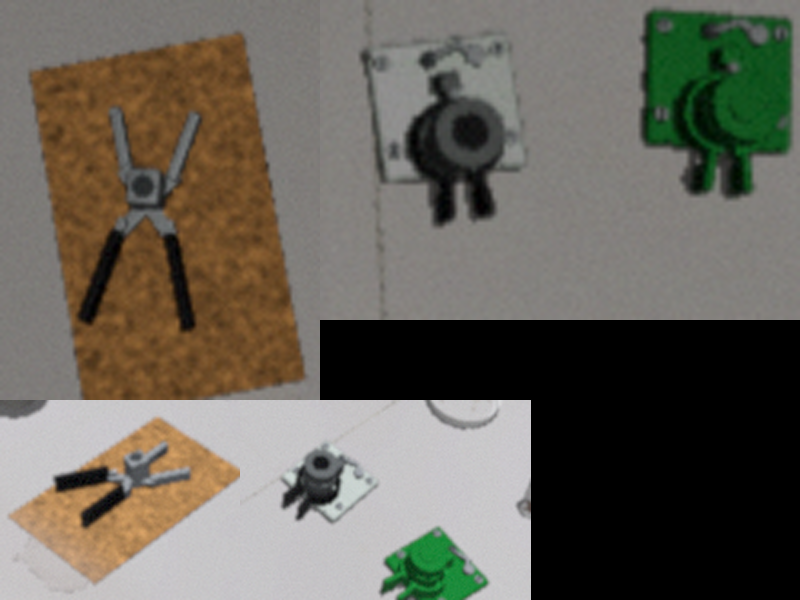

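Run:
```python
from h import *
np.set_printoptions(precision=4,suppress=True)
f=lambda x,y:(210+x/3.2-.5,185+y/3.2-.5)
g=lambda x,y:(405+(x-320)/4-.5,215+y/4-.5)
P=lambda p,z:onz('top',*p,z)
j=[P(f(*q),.019) for q in((115,110),(194,116))];h=[P(f(*q),.029) for q in((86,320),(188,327))]
J=sum(j)/2;H=sum(h)/2;d=J-H
print('jaw tip mid',J,'heel',H,'yaw',np.arctan2(d[1],d[0]),'len',np.hypot(*d[:2]),np.linalg.norm(j[0]-j[1]),np.linalg.norm(h[0]-h[1]))
print('block top',P(f(143,185),.045))
# block triangulation using scene centre of ring
gs=lambda x,y:(210+x/2-.5,185+(y-400)/2-.5)
print('tri block',tri(ray('top',*f(143,185)),ray('scene',*gs(136,457))))
hs=lambda x,y:(340+(x-240)/1.818-.5,290+(y-400)/1.818-.5)
print('tri pipe top',tri(ray('top',*g(470,133)),ray('scene',*hs(320,463))))
print('pipe at .061',P(g(470,133),.061))
c=[P(g(*q),.010) for q in((372,50),(508,36),(526,163),(382,182))]
for q in c: print(q)
for a,b in((3,0),(2,1)):
    e=c[a]-c[b];print('yaw x',np.arctan2(-e[1],-e[0]),np.linalg.norm(e))
for a,b in((0,1),(3,2)):
    e=c[a]-c[b];print('yaw y',np.arctan2(-e[0],e[1]),np.linalg.norm(e))
C=sum(c)/4;print('plate centre',C)
e=[P(g(*q),.030) for q in((442,220),(487,214))];print('ear tips',e)
# mat
m=[P(f(*q),.003) for q in((30,72),(242,34),(304,376))]
print('mat',m,(m[0]+m[2])/2); e=m[1]-m[2];print('yaw',np.arctan2(e[1],e[0]),np.linalg.norm(e),np.linalg.norm(m[0]-m[1]))
# segmentation of black handles in top
t=cv2.imread('pics/top0.png');hsv=cv2.cvtColor(t,cv2.COLOR_BGR2HSV)[185:310,210:310]
m=(hsv[...,2]<45).astype(np.uint8);n,l,s,ce=cv2.connectedComponentsWithStats(m)
for i in range(1,n):
    if s[i][4]>30: print('dark',s[i],ce[i]+[210,185])
```

```text
jaw tip mid [0.7015 0.2229 0.019 ] heel [0.5483 0.2351 0.029 ] yaw -0.07954961675691602 len 0.15378160088237017 0.057711997196959 0.07258477258622109
block top [0.6449 0.2283 0.045 ]
tri block (array([0.6445, 0.2284, 0.0458]), np.float64(0.0006651775017689397))
tri pipe top (array([ 0.6197, -0.192 ,  0.0606]), np.float64(0.0010378067843689902))
pipe at .061 [ 0.6201 -0.1922  0.061 ]
[ 0.677  -0.1488  0.01  ]
[ 0.6834 -0.2286  0.01  ]
[ 0.6085 -0.2346  0.01  ]
[ 0.5995 -0.1508  0.01  ]
yaw x 0.025361188493136982 0.07757364396298899
yaw x 0.08070974166764805 0.07509708620378154
yaw y 0.07937435179240122 0.0799632963962408
yaw y 0.10741983290583204 0.08428468596499594
plate centre [ 0.6421 -0.1907  0.01  ]
ear tips [array([ 0.5748, -0.1803,  0.03  ]), array([ 0.5776, -0.206 ,  0.03  ])]
mat [array([0.7377, 0.3166, 0.003 ]), array([0.7625, 0.1596, 0.003 ]), array([0.5095, 0.1184, 0.003 ])] [0.6236 0.2175 0.003 ]
yaw 0.16114837362551834 0.2563656261122735 0.15900169798922115
dark [ 25  72  14  29 140] [241.3714 270.7643]
dark [ 51  73  10  30 120] [265.6583 272.4583]
```

Run:
```python
from h import *
np.set_printoptions(precision=4,suppress=True)
t=cv2.imread('pics/top0.png');s=cv2.imread('pics/scene0.png')
c=lambda im,x,y,w,h,k:cv2.resize(im[y:y+h,x:x+w],None,fx=k,fy=k,interpolation=cv2.INTER_CUBIC)
cv2.imwrite('pics/crop2.png',np.hstack([c(t,190,110,70,100,4),c(s,300,100,60,100,4)]))
print('base',onz('scene',326,180,0)); st=r.read_state();print(st['ee_pos'],st['eef_rot'],st['width'],st['ft_force'],st['time'])
print('cap tri',tri(ray('top',207,135),ray('scene',327,134)))
```

```text
base [0.855  0.3006 0.    ]
[0.1575 0.6049 0.2226] [ 0.127   0.9919  0.0001 -0.    ] 0.08721216890211214 [1.1101 0.5493 0.1275] 1.2
cap tri (array([0.8679, 0.3172, 0.1383]), np.float64(0.0005810362743033811))
```

View pics/crop2.png

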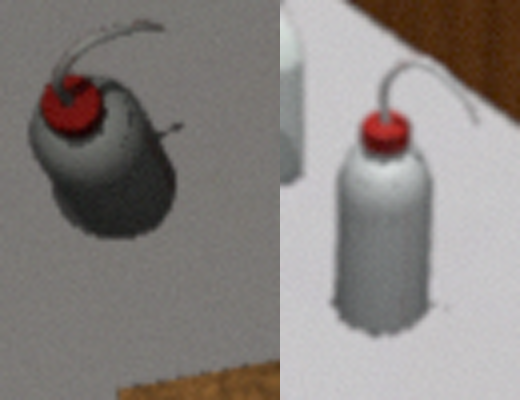

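>>> {"name": "arm_command", "arguments": {
  "xyz": [
    [0.03,-0.023,-0.005],
    [0.06,-0.046,-0.01],
    [0.09,-0.07,-0.015],
    [0.12,-0.093,-0.02],
    [0.15,-0.116,-0.025],
    [0.18,-0.139,-0.03],
    [0.21,-0.163,-0.035],
    [0.24,-0.186,-0.04],
    [0.27,-0.209,-0.045],
    [0.3,-0.232,-0.05],
    [0.33,-0.255,-0.055],
    [0.36,-0.279,-0.06],
    [0.39,-0.302,-0.065],
    [0.42,-0.325,-0.07],
    [0.45,-0.348,-0.075],
    [0.47,-0.364,-0.08],
    [0.48,-0.372,-0.08],
    [0.487,-0.3765,-0.08],
    [0.487,-0.3765,-0.08],
    [0.487,-0.3765,-0.08]
  ],
  "rot": [
    [0,0,0.01],
    [0,0,0.02],
    [0,0,0.03],
    [0,0,0.04],
    [0,0,0.05],
    [0,0,0.06],
    [0,0,0.07],
    [0,0,0.08],
    [0,0,0.09],
    [0,0,0.1],
    [0,0,0.11],
    [0,0,0.12],
    [0,0,0.13],
    [0,0,0.14],
    [0,0,0.15],
    [0,0,0.16],
    [0,0,0.175],
    [0,0,0.175],
    [0,0,0.175],
    [0,0,0.175]
  ],
  "grip": 1
}}

```text
time: 2.87
ee_pos: [0.6441, 0.2292, 0.1426]
eef_rot: [0.04, 0.999, 0.0, -0.0]
ft_force: [-0.3, 1.0, -0.4]
width: 0.0869
grip_force: 0.0
```

>>> {"name": "arm_command", "arguments": {
  "xyz": [
    [0,0,-0.03],
    [0,0,-0.06],
    [0,0,-0.085],
    [0,0,-0.1],
    [0,0,-0.11],
    [0,0,-0.118],
    [0,0,-0.118]
  ],
  "rot": [
    [0,0,0],
    [0,0,0],
    [0,0,0],
    [0,0,0],
    [0,0,0],
    [0,0,0],
    [0,0,0]
  ]
}}

```text
time: 3.45
ee_pos: [0.6435, 0.2292, 0.0236]
eef_rot: [0.039, 0.999, -0.0, -0.001]
ft_force: [-0.2, -0.2, 1.0]
width: 0.0869
grip_force: 0.0
```

>>> {"name": "arm_command", "arguments": {
  "xyz": [
    [0,0,0],
    [0,0,0],
    [0,0,0],
    [0,0,0],
    [0,0,0],
    [0,0,0],
    [0,0,0],
    [0,0,0],
    [0,0,0],
    [0,0,0]
  ],
  "rot": [
    [0,0,0],
    [0,0,0],
    [0,0,0],
    [0,0,0],
    [0,0,0],
    [0,0,0],
    [0,0,0],
    [0,0,0],
    [0,0,0],
    [0,0,0]
  ],
  "grip": 0,
  "squeeze": 25
}}

```text
time: 4.28
ee_pos: [0.6445, 0.2283, 0.0245]
eef_rot: [0.04, 0.999, 0.0, -0.0]
ft_force: [-0.8, 0.7, -0.5]
width: 0.0284
grip_force: 0.0
```

>>> {"name": "arm_command", "arguments": {
  "xyz": [
    [0,0,0],
    [0,0,0],
    [0,0,0],
    [0,0,0]
  ],
  "rot": [
    [0,0,0],
    [0,0,0],
    [0,0,0],
    [0,0,0]
  ]
}}

```text
time: 4.62
ee_pos: [0.6445, 0.2282, 0.0245]
eef_rot: [0.04, 0.999, -0.0, -0.0]
ft_force: [0.2, 0.1, -0.1]
width: 0.024
grip_force: 25.0
```

>>> {"name": "arm_command", "arguments": {
  "xyz": [
    [0,0,0.01],
    [0,0,0.025],
    [0,0,0.045],
    [0,0,0.07],
    [0,0,0.095],
    [0,0,0.095]
  ],
  "rot": [
    [0,0,0],
    [0,0,0],
    [0,0,0],
    [0,0,0],
    [0,0,0],
    [0,0,0]
  ]
}}

```text
time: 5.12
ee_pos: [0.647, 0.2292, 0.126]
eef_rot: [0.04, 0.999, 0.002, 0.004]
ft_force: [0.7, 1.0, -1.0]
width: 0.0241
grip_force: 25.0
```

>>> {"name": "arm_command", "arguments": {
  "xyz": [
    [-0.015,-0.01,0],
    [-0.04,-0.025,0],
    [-0.065,-0.045,0],
    [-0.09,-0.07,0],
    [-0.11,-0.1,0],
    [-0.116,-0.13,0],
    [-0.116,-0.16,0],
    [-0.116,-0.19,0],
    [-0.116,-0.22,0],
    [-0.116,-0.25,0],
    [-0.116,-0.28,0],
    [-0.116,-0.31,0],
    [-0.116,-0.34,0],
    [-0.116,-0.37,0],
    [-0.116,-0.395,0],
    [-0.116,-0.413,0],
    [-0.116,-0.423,0],
    [-0.116,-0.427,0],
    [-0.116,-0.427,0],
    [-0.116,-0.427,0]
  ],
  "rot": [
    [0,0,0],
    [0,0,0.01],
    [0,0,0.02],
    [0,0,0.03],
    [0,0,0.04],
    [0,0,0.05],
    [0,0,0.06],
    [0,0,0.07],
    [0,0,0.08],
    [0,0,0.09],
    [0,0,0.1],
    [0,0,0.11],
    [0,0,0.12],
    [0,0,0.13],
    [0,0,0.14],
    [0,0,0.15],
    [0,0,0.15],
    [0,0,0.15],
    [0,0,0.15],
    [0,0,0.15]
  ]
}}

```text
time: 6.78
ee_pos: [0.5287, -0.1973, 0.1194]
eef_rot: [-0.036, 0.999, 0.0, -0.0]
ft_force: [0.1, 0.3, -1.2]
width: 0.0242
grip_force: 25.0
```

Run:
```python
from h import *
np.set_printoptions(precision=4,suppress=True)
a=snap('top','top2');b=snap('scene','scene2')
c=lambda im,x,y,w,h,k:cv2.resize(im[y:y+h,x:x+w,::-1],None,fx=k,fy=k,interpolation=cv2.INTER_CUBIC)
cv2.imwrite('pics/crop3.png',np.hstack([c(a,385,215,120,150,3.2),c(b,310,270,120,150,3.2)]))
for n in('scene','top'):
    for l in('pliers_block','pliers_jaws','pliers_grip','pliers_heel','clip_mouth','clip_stand'):
        for d in r.spot_point(l,n):
            P=w(n,d['at'])
            if d['conf']>.3 and P[1]<-.1 :print(n,l,round(d['conf'],2),P,pix(n,P).round(0))
s=r.read_state();print(s['ee_pos'],s['eef_rot'],s['grip_force'],s['time'])
```

```text
scene pliers_block 0.86 [ 0.5276 -0.1967  0.1454] [353. 323.]
scene pliers_grip 0.76 [ 0.4587 -0.2074  0.1086] [327. 357.]
scene pliers_heel 0.85 [ 0.4319 -0.2033  0.1098] [314. 363.]
scene clip_mouth 0.75 [ 0.5797 -0.195   0.017 ] [368. 347.]
scene clip_mouth 0.57 [ 0.5917 -0.3412  0.0167] [423. 395.]
scene clip_stand 0.81 [ 0.6336 -0.3482 -0.0025] [439. 391.]
scene clip_stand 0.58 [ 0.6221 -0.1899  0.003 ] [381. 339.]
top pliers_jaws 0.52 [ 0.5846 -0.1926  0.1087] [448. 261.]
top pliers_grip 0.71 [ 0.4624 -0.2001  0.1122] [455. 319.]
top clip_mouth 0.71 [ 0.5835 -0.1974  0.0144] [441. 266.]
top clip_stand 0.95 [ 0.6226 -0.1941  0.001 ] [437. 250.]
top clip_stand 0.66 [ 0.6327 -0.3485 -0.0019] [503. 244.]
[ 0.5285 -0.1987  0.1196] [-0.035   0.9994  0.     -0.    ] 24.988084137439728 7.4833
```

View pics/crop3.png

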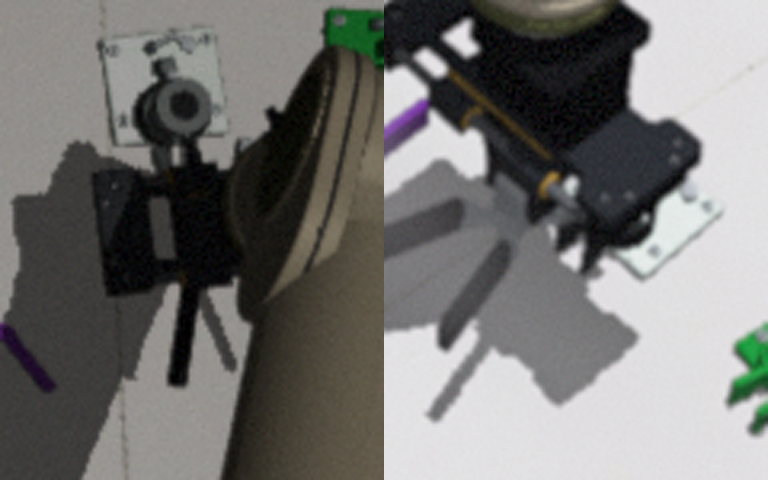

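>>> {"name": "arm_command", "arguments": {
  "xyz": [
    [0,0,-0.02],
    [0,0,-0.04],
    [0,0,-0.06],
    [0,0,-0.075],
    [0,0,-0.085],
    [0,0,-0.091],
    [0,0,-0.095],
    [0,0,-0.0975],
    [0,0,-0.0975],
    [0,0,-0.0975]
  ],
  "rot": [
    [0,0,0],
    [0,0,0],
    [0,0,0],
    [0,0,0],
    [0,0,0],
    [0,0,0],
    [0,0,0],
    [0,0,0],
    [0,0,0],
    [0,0,0]
  ]
}}

```text
time: 8.32
ee_pos: [0.5289, -0.1988, 0.0227]
eef_rot: [-0.035, 0.999, -0.0, 0.0]
ft_force: [-0.3, -0.5, -1.7]
width: 0.0233
grip_force: 25.0
```

>>> {"name": "arm_command", "arguments": {
  "xyz": [
    [0,0,-0.0008],
    [0,0,-0.0015],
    [0,0,-0.0015],
    [0,0,-0.0015]
  ],
  "rot": [
    [0,0,0],
    [0,0,0],
    [0,0,0],
    [0,0,0]
  ]
}}

```text
time: 8.65
ee_pos: [0.529, -0.1988, 0.0214]
eef_rot: [-0.035, 0.999, 0.0, 0.001]
ft_force: [-1.3, 0.2, 4.9]
width: 0.0238
grip_force: 25.0
```

Contact with the worktop; release, and go up.

>>> {"name": "arm_command", "arguments": {
  "xyz": [
    [0,0,0],
    [0,0,0],
    [0,0,0],
    [0,0,0],
    [0,0,0],
    [0,0,0],
    [0,0,0],
    [0,0,0]
  ],
  "rot": [
    [0,0,0],
    [0,0,0],
    [0,0,0],
    [0,0,0],
    [0,0,0],
    [0,0,0],
    [0,0,0],
    [0,0,0]
  ],
  "grip": 1
}}

```text
time: 9.32
ee_pos: [0.5285, -0.1987, 0.0205]
eef_rot: [-0.035, 0.999, 0.0, -0.0]
ft_force: [0.0, -0.0, 0.8]
width: 0.0694
grip_force: 0.0
```

>>> {"name": "arm_command", "arguments": {
  "xyz": [
    [0,0,0.01],
    [0,0,0.03],
    [0,0,0.055],
    [-0.015,-0.001,0.08],
    [-0.04,-0.003,0.09],
    [-0.06,-0.004,0.09],
    [-0.066,-0.0045,0.09],
    [-0.066,-0.0045,0.09],
    [-0.066,-0.0045,0.09]
  ],
  "rot": [
    [0,0,0],
    [0,0,0],
    [0,0,0],
    [0,0,0],
    [0,0,0],
    [0,0,0],
    [0,0,0],
    [0,0,0],
    [0,0,0]
  ]
}}

```text
time: 10.07
ee_pos: [0.4632, -0.2029, 0.111]
eef_rot: [-0.035, 0.999, 0.0, 0.0]
ft_force: [0.7, -0.7, 0.1]
width: 0.087
grip_force: 0.0
```

Run:
```python
from h import *
np.set_printoptions(precision=4,suppress=True)
a=snap('top','top3');b=snap('scene','scene3')
c=lambda im,x,y,w,h,k:cv2.resize(im[y:y+h,x:x+w,::-1],None,fx=k,fy=k,interpolation=cv2.INTER_CUBIC)
cv2.imwrite('pics/crop4.png',np.hstack([c(a,385,215,120,150,3.2),c(b,310,290,120,150,3.2)]))
for n in('scene','top'):
    for l in('pliers_block','pliers_jaws','pliers_grip','pliers_heel','clip_mouth'):
        for d in r.spot_point(l,n):
            P=w(n,d['at'])
            if d['conf']>.3 and -.3<P[1]<-.1 :print(n,l,round(d['conf'],2),P,pix(n,P).round(0))
s=r.read_state();print(s['ee_pos'],s['eef_rot'],s['grip_force'],s['time'])
```

```text
scene pliers_block 0.82 [ 0.5279 -0.1973  0.0468] [351. 353.]
scene pliers_jaws 0.92 [ 0.579  -0.1993  0.013 ] [369. 350.]
scene pliers_grip 0.85 [ 0.4598 -0.2052  0.0151] [326. 382.]
scene pliers_heel 0.8 [ 0.4301 -0.2044  0.0086] [314. 391.]
scene clip_mouth 0.83 [ 0.5825 -0.1937  0.0161] [369. 346.]
top pliers_block 0.73 [ 0.5283 -0.198   0.0454] [445. 289.]
top pliers_jaws 0.88 [ 0.5807 -0.194   0.0091] [439. 268.]
top clip_mouth 0.76 [ 0.5806 -0.1959  0.0137] [440. 268.]
[ 0.4625 -0.2032  0.1105] [-0.0351  0.9994  0.     -0.0001] 0.0 10.6667
```

View pics/crop4.png

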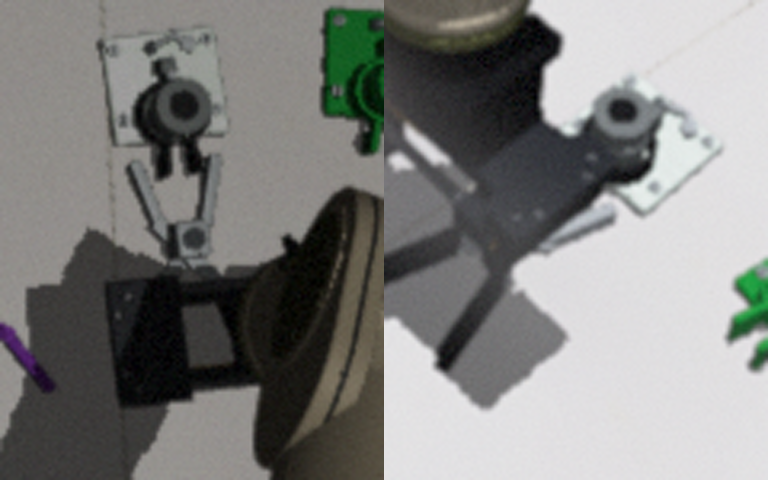

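>>> {"name": "arm_command", "arguments": {
  "xyz": [
    [0,0,-0.03],
    [0,0,-0.06],
    [0,0,-0.085],
    [0,0,-0.097],
    [0,0,-0.103],
    [0,0,-0.105],
    [0,0,-0.105]
  ],
  "rot": [
    [0,0,0],
    [0,0,0],
    [0,0,0],
    [0,0,0],
    [0,0,0],
    [0,0,0],
    [0,0,0]
  ]
}}

```text
time: 11.25
ee_pos: [0.4627, -0.2033, 0.0058]
eef_rot: [-0.035, 0.999, -0.0, 0.0]
ft_force: [-0.2, 0.6, -0.3]
width: 0.0871
grip_force: 0.0
```

>>> {"name": "arm_command", "arguments": {
  "xyz": [
    [0,0,0],
    [0,0,0],
    [0,0,0],
    [0,0,0],
    [0,0,0],
    [0,0,0],
    [0,0,0],
    [0,0,0],
    [0,0,0],
    [0,0,0],
    [0,0,0],
    [0,0,0]
  ],
  "rot": [
    [0,0,0],
    [0,0,0],
    [0,0,0],
    [0,0,0],
    [0,0,0],
    [0,0,0],
    [0,0,0],
    [0,0,0],
    [0,0,0],
    [0,0,0],
    [0,0,0],
    [0,0,0]
  ],
  "grip": 0,
  "squeeze": 22
}}

```text
time: 12.25
ee_pos: [0.4606, -0.2039, 0.0055]
eef_rot: [-0.034, 0.999, 0.0, -0.002]
ft_force: [-8.8, -2.6, 10.9]
width: 0.026
grip_force: 22.0
```

Run:
```python
from h import *
np.set_printoptions(precision=4,suppress=True)
a=snap('top','top4');b=snap('scene','scene4')
c=lambda im,x,y,w,h,k:cv2.resize(im[y:y+h,x:x+w,::-1],None,fx=k,fy=k,interpolation=cv2.INTER_CUBIC)
cv2.imwrite('pics/crop5.png',np.hstack([c(a,405,235,75,95,5),c(b,310,290,120,150,3.2)[:475]]))
for n in('scene','top'):
    for l in('pliers_block','pliers_jaws','clip_mouth'):
        for d in r.spot_point(l,n):
            P=w(n,d['at'])
            if d['conf']>.3 and -.3<P[1]<-.1 :print(n,l,round(d['conf'],2),P,pix(n,P).round(0))
s=r.read_state();print(s['ee_pos'],s['ft_force'],s['torque'],s['width'],s['grip_force'],s['time'])
```

```text
scene pliers_block 0.68 [ 0.5289 -0.1982  0.0463] [351. 353.]
scene pliers_jaws 0.83 [ 0.5866 -0.2006  0.0094] [372. 349.]
scene clip_mouth 0.88 [ 0.5819 -0.1964  0.0161] [370. 347.]
top pliers_block 0.96 [ 0.5332 -0.1982  0.0434] [445. 287.]
top pliers_block 0.35 [ 0.5878 -0.194   0.0107] [439. 265.]
top pliers_jaws 0.63 [ 0.5852 -0.1951  0.0111] [440. 266.]
top clip_mouth 0.6 [ 0.5833 -0.1992  0.0128] [442. 266.]
[ 0.4606 -0.2039  0.0056] [-9.4738 -0.6731 10.324 ] [-0.2906  2.1127  0.0518] 0.026356444234972295 22.045381665229797 12.65
```

View pics/crop5.png

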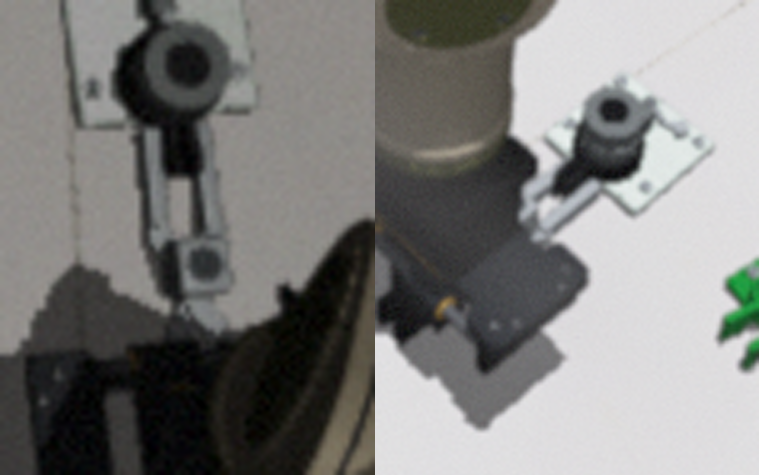

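>>> {"name": "arm_command", "arguments": {
  "xyz": [
    [0,0,0],
    [0,0,0],
    [0,0,0],
    [0,0,0],
    [0,0,0],
    [0,0,0],
    [0,0,0],
    [0,0,0],
    [0,0,0],
    [0,0,0],
    [0,0,0],
    [0,0,0]
  ],
  "rot": [
    [0,0,0],
    [0,0,0],
    [0,0,0],
    [0,0,0],
    [0,0,0],
    [0,0,0],
    [0,0,0],
    [0,0,0],
    [0,0,0],
    [0,0,0],
    [0,0,0],
    [0,0,0]
  ],
  "grip": 1
}}

```text
time: 13.65
ee_pos: [0.4625, -0.2031, 0.0056]
eef_rot: [-0.035, 0.999, 0.0, -0.0]
ft_force: [-1.4, 0.2, -0.7]
width: 0.086
grip_force: 0.0
```

>>> {"name": "arm_command", "arguments": {
  "xyz": [
    [0,0,0.015],
    [0,0,0.045],
    [0,0,0.08],
    [-0.03,-0.002,0.11],
    [-0.06,-0.004,0.14],
    [-0.06,-0.004,0.14],
    [-0.06,-0.004,0.14]
  ],
  "rot": [
    [0,0,0],
    [0,0,0],
    [0,0,0],
    [0,0,0],
    [0,0,0],
    [0,0,0],
    [0,0,0]
  ]
}}

```text
time: 14.23
ee_pos: [0.4027, -0.2076, 0.1475]
eef_rot: [-0.034, 0.999, 0.0, 0.002]
ft_force: [0.9, 0.9, -1.0]
width: 0.0869
grip_force: 0.0
```

Run:
```python
from h import *
np.set_printoptions(precision=4,suppress=True)
a=snap('top','top5');b=snap('scene','scene5')
c=lambda im,x,y,w,h,k:cv2.resize(im[y:y+h,x:x+w,::-1],None,fx=k,fy=k,interpolation=cv2.INTER_CUBIC)
cv2.imwrite('pics/crop6.png',np.hstack([c(a,405,235,75,95,5),c(b,310,290,120,150,3.2)[:475]]))
for n in('scene','top'):
    for l in('pliers_block','pliers_jaws','pliers_grip'):
        for d in r.spot_point(l,n):
            P=w(n,d['at'])
            if d['conf']>.3 and -.3<P[1]<-.1 :print(n,l,round(d['conf'],2),P,pix(n,P).round(0))
s=r.read_state();print(s['ee_pos'],s['eef_rot'],s['ft_force'],s['time'])
```

```text
scene pliers_block 0.59 [ 0.5258 -0.197   0.0472] [350. 353.]
scene pliers_jaws 0.6 [ 0.5796 -0.2023  0.013 ] [371. 350.]
scene pliers_grip 0.65 [ 0.4588 -0.2066  0.0157] [326. 383.]
top pliers_block 0.79 [ 0.5279 -0.197   0.0427] [445. 290.]
top pliers_jaws 0.63 [ 0.5821 -0.1993  0.011 ] [441. 267.]
top pliers_grip 0.72 [ 0.459  -0.1992  0.0144] [445. 321.]
[ 0.4024 -0.207   0.1447] [-0.0353  0.9994 -0.     -0.001 ] [-0.2766 -0.0845 -0.3587] 14.6333
```

View pics/crop6.png

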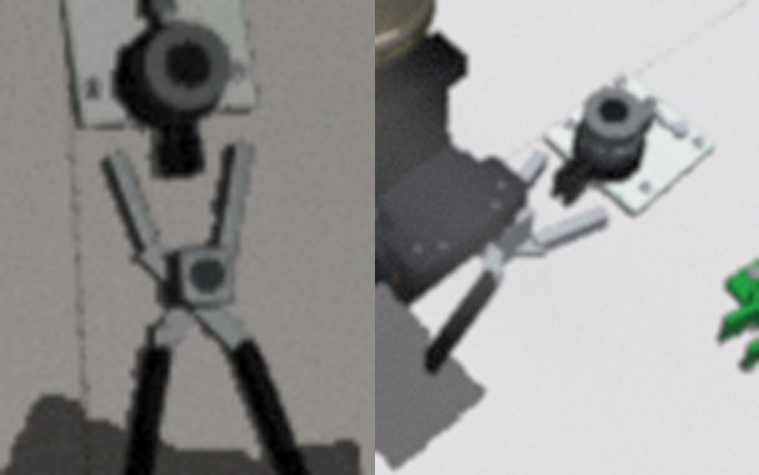

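Run:
```python
from h import *
f=lambda x,y:(405+x/5-.4,235+y/5-.4)
j=[onz('top',*f(*q),.016) for q in((110,157),(238,149))];J=(j[0]+j[1])/2
B=onz('top',*f(206,272),.042)
k=[onz('top',*f(*q),.026) for q in((152,350),(245,345))];K=(k[0]+k[1])/2
for n,p in(('jawtip',J),('block',B),('handle fronts',K)):print(n,p.round(4))
print('yaws',np.arctan2(*(J-B)[1::-1]),np.arctan2(*(J-K)[1::-1]))
```

```text
jawtip [ 0.5857 -0.1937  0.016 ]
block [ 0.5293 -0.1996  0.042 ]
handle fronts [ 0.4963 -0.1978  0.026 ]
yaws 0.1047136621945771 0.045880779851379117
```

>>> {"name": "arm_command", "arguments": {
  "xyz": [
    [0.03,0.002,0],
    [0.065,0.004,-0.01],
    [0.1,0.006,-0.02],
    [0.12,0.008,-0.035],
    [0.126,0.0085,-0.06],
    [0.126,0.0085,-0.085],
    [0.126,0.0085,-0.105],
    [0.126,0.0085,-0.117],
    [0.126,0.0085,-0.124],
    [0.126,0.0085,-0.124]
  ],
  "rot": [
    [0,0,0],
    [0,0,0],
    [0,0,0],
    [0,0,0],
    [0,0,0],
    [0,0,0],
    [0,0,0],
    [0,0,0],
    [0,0,0],
    [0,0,0]
  ]
}}

```text
time: 15.47
ee_pos: [0.5278, -0.1985, 0.0203]
eef_rot: [-0.035, 0.999, 0.0, -0.001]
ft_force: [-0.2, -0.2, 0.6]
width: 0.0873
grip_force: 0.0
```

>>> {"name": "arm_command", "arguments": {
  "xyz": [
    [0,0,0],
    [0,0,0],
    [0,0,0],
    [0,0,0],
    [0,0,0],
    [0,0,0],
    [0,0,0],
    [0,0,0],
    [0,0,0],
    [0,0,0],
    [0,0,0],
    [0,0,0],
    [0,0,0],
    [0,0,0]
  ],
  "rot": [
    [0,0,0],
    [0,0,0],
    [0,0,0],
    [0,0,0],
    [0,0,0],
    [0,0,0],
    [0,0,0],
    [0,0,0],
    [0,0,0],
    [0,0,0],
    [0,0,0],
    [0,0,0],
    [0,0,0],
    [0,0,0]
  ],
  "grip": 0,
  "squeeze": 25
}}

```text
time: 16.63
ee_pos: [0.5285, -0.1988, 0.0216]
eef_rot: [-0.035, 0.999, -0.0, 0.0]
ft_force: [-0.3, -1.7, 0.2]
width: 0.0239
grip_force: 25.0
```

>>> {"name": "arm_command", "arguments": {
  "xyz": [
    [0,0,0.01],
    [0,0,0.03],
    [0,0,0.055],
    [0,0,0.08],
    [0,0.01,0.1],
    [0,0.03,0.1],
    [0,0.06,0.1],
    [0,0.09,0.1],
    [0,0.12,0.1],
    [0,0.15,0.1],
    [0,0.18,0.1],
    [0,0.21,0.1],
    [0,0.24,0.1],
    [0,0.27,0.1],
    [0.005,0.3,0.1],
    [0.025,0.33,0.1],
    [0.05,0.355,0.1],
    [0.075,0.38,0.1],
    [0.095,0.4,0.1],
    [0.11,0.412,0.1]
  ],
  "rot": [
    [0,0,0],
    [0,0,0],
    [0,0,0],
    [0,0,0],
    [0,0,0],
    [0,0,0],
    [0,0,0],
    [0,0,0],
    [0,0,0],
    [0,0,0],
    [0,0,0],
    [0,0,0],
    [0,0,0],
    [0,0,0],
    [0,0,0],
    [0,0,0],
    [0,0,0],
    [0,0,0],
    [0,0,0],
    [0,0,0]
  ]
}}

```text
time: 18.3
ee_pos: [0.6391, 0.2166, 0.1216]
eef_rot: [-0.036, 0.999, 0.0, -0.0]
ft_force: [0.3, 0.0, -2.0]
width: 0.0238
grip_force: 25.0
```

>>> {"name": "arm_command", "arguments": {
  "xyz": [
    [0.007,0.008,0],
    [0.007,0.008,0],
    [0.007,0.008,-0.02],
    [0.007,0.008,-0.045],
    [0.007,0.008,-0.065],
    [0.007,0.008,-0.08],
    [0.007,0.008,-0.088],
    [0.007,0.008,-0.092],
    [0.007,0.008,-0.095],
    [0.007,0.008,-0.0965],
    [0.007,0.008,-0.0965],
    [0.007,0.008,-0.0965]
  ],
  "rot": [
    [0,0,0],
    [0,0,0],
    [0,0,0],
    [0,0,0],
    [0,0,0],
    [0,0,0],
    [0,0,0],
    [0,0,0],
    [0,0,0],
    [0,0,0],
    [0,0,0],
    [0,0,0]
  ]
}}

```text
time: 19.3
ee_pos: [0.646, 0.2214, 0.026]
eef_rot: [-0.035, 0.999, 0.0, 0.001]
ft_force: [0.4, -0.2, -2.3]
width: 0.0239
grip_force: 25.0
```

>>> {"name": "arm_command", "arguments": {
  "xyz": [
    [0,0,-0.0007],
    [0,0,-0.0014],
    [0,0,-0.002],
    [0,0,-0.002],
    [0,0,-0.002]
  ],
  "rot": [
    [0,0,0],
    [0,0,0],
    [0,0,0],
    [0,0,0],
    [0,0,0]
  ]
}}

```text
time: 19.72
ee_pos: [0.6459, 0.2215, 0.0246]
eef_rot: [-0.035, 0.999, 0.0, 0.0]
ft_force: [-3.7, -1.3, 7.1]
width: 0.0236
grip_force: 25.0
```

>>> {"name": "arm_command", "arguments": {
  "xyz": [
    [0,0,0],
    [0,0,0],
    [0,0,0],
    [0,0,0],
    [0,0,0],
    [0,0,0],
    [0,0,0],
    [0,0,0],
    [0,0,0]
  ],
  "rot": [
    [0,0,0],
    [0,0,0],
    [0,0,0],
    [0,0,0],
    [0,0,0],
    [0,0,0],
    [0,0,0],
    [0,0,0],
    [0,0,0]
  ],
  "grip": 1
}}

```text
time: 20.47
ee_pos: [0.6455, 0.2213, 0.023]
eef_rot: [-0.035, 0.999, 0.0, -0.0]
ft_force: [-0.8, -0.0, 0.2]
width: 0.0759
grip_force: 0.0
```

>>> {"name": "arm_command", "arguments": {
  "xyz": [
    [0,0,0.01],
    [0,0,0.035],
    [0,0,0.07],
    [-0.02,0,0.11],
    [-0.05,0,0.14],
    [-0.08,0,0.15],
    [-0.11,0,0.15],
    [-0.14,0,0.15],
    [-0.16,0,0.15],
    [-0.16,0,0.15],
    [-0.16,0,0.15]
  ],
  "rot": [
    [0,0,0],
    [0,0,0],
    [0,0,0],
    [0,0,0],
    [0,0,0],
    [0,0,0],
    [0,0,0],
    [0,0,0],
    [0,0,0],
    [0,0,0],
    [0,0,0]
  ]
}}

```text
time: 21.38
ee_pos: [0.4852, 0.2217, 0.1743]
eef_rot: [-0.036, 0.999, 0.001, 0.001]
ft_force: [0.7, -0.4, 1.1]
width: 0.0871
grip_force: 0.0
```

Run:
```python
from h import *
np.set_printoptions(precision=4,suppress=True)
a=snap('top','top6');b=snap('scene','scene6')
c=lambda im,x,y,w,h,W,H:cv2.resize(im[y:y+h,x:x+w,::-1],(W,H),interpolation=cv2.INTER_CUBIC)
cv2.imwrite('pics/crop7.png',np.hstack([c(a,200,170,250,160,500,320),c(b,190,170,140,160,280,320)]))
for n in('scene','top'):
    for l in('pliers_block','pliers_jaws','pliers_heel','beaker','mortar','dropper'):
        for d in r.spot_point(l,n)[:2]:
            P=w(n,d['at'])
            if d['conf']>.3:print(n,l,round(d['conf'],2),P)
s=r.read_state();print(s['ee_pos'],s['ft_force'],s['time'])
```

```text
scene pliers_block 0.79 [0.6402 0.2225 0.0522]
scene pliers_block 0.56 [ 0.4684 -0.0504  0.0442]
scene pliers_jaws 0.78 [ 0.424  -0.0691  0.006 ]
scene pliers_jaws 0.7 [0.697  0.2244 0.0148]
scene pliers_heel 0.8 [ 0.562  -0.0128  0.0132]
scene pliers_heel 0.68 [0.5467 0.2151 0.0163]
scene beaker 0.59 [ 0.7034 -0.0005  0.0025]
scene mortar 0.6 [0.6113 0.4663 0.001 ]
scene dropper 0.79 [0.803  0.0129 0.0015]
top pliers_block 0.92 [0.6467 0.2213 0.045 ]
top pliers_block 0.77 [ 0.4679 -0.0451  0.0451]
top pliers_jaws 0.85 [ 0.4209 -0.0661  0.0093]
top pliers_jaws 0.75 [0.544  0.2165 0.0156]
top pliers_heel 0.97 [ 0.566  -0.013   0.0152]
top pliers_heel 0.9 [0.5446 0.216  0.0171]
top beaker 0.63 [0.7043 0.0005 0.0014]
top mortar 0.93 [ 0.6019  0.4642 -0.001 ]
top dropper 0.51 [0.8014 0.0095 0.0028]
[0.4856 0.2213 0.173 ] [-0.8476 -0.3025  0.3328] 22.0833
```

View pics/crop7.png

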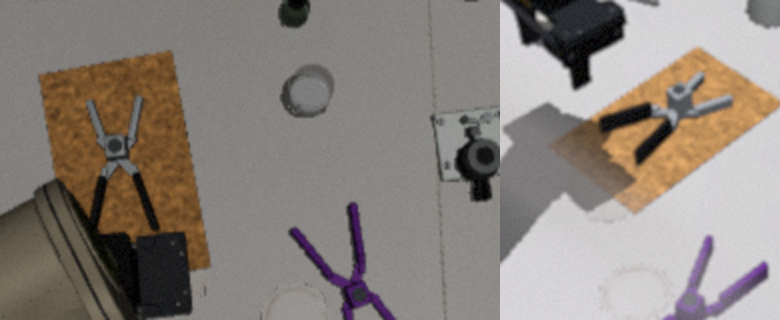

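The steel pliers lie flat in the middle of the mat with nothing touching them. The clip's ears are together, and the beaker, mortar and dropper bottle have not moved.

```bash
python3 -c "
from bench import r
print(r.close_job())"
```

```text
the job is handed in; nothing more can be done
None
```

The clip is snapped shut and the pliers are back flat on the tool mat, released, with the bystanders unmoved; the job was handed in at about 22 s of the 58 s allowed, and no verdict was returned.

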